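# Free the slide scanner's tray with the release pin

### The arm

A 6-joint arm with a two-finger parallel gripper is mounted at the origin on the work surface. World frame = base frame: x ahead of the robot, y to its left, z up, the work surface at z = 0. Lengths are in mm, angles in rad, forces in N, time in s.
With the tool pointing down it reaches from about 350 to 975 mm from the base axis. Payload 7.1 kg.
Tool frame: the origin (TCP) lies midway between the tips of the shut fingers; the grasp point (between the pads) lies 19 mm behind it (ctrl.grasp_offset is the distance from the TCP to the grasp point, in mm); z points along the fingers, y is the line along which they close (so a half turn about z gives the same grasp; the last joint's range is limited). The gripper opens to 88 mm and grips with 3 to 60 N. Pads are 20 mm wide; open, the fingers measure 115 mm over their backs; the gripper's body (75 mm by 178 mm) begins 61 mm behind the grasp point.
Start: joints at [-1.208, 0.423, 1.63, -0, 1.089, -0.019], TCP at [232.886, -579.973, 222.675] pointing down, gripper open.
Joint ranges: [-3, 3], [-0.9, 2.11], [0.09, 2.58], [-1.31, 4.45], [0.11, 2.69], [-2.54, 2.54]. Speed limits (rad/s): [2.39, 2.39, 3.01, 3.14, 3.14, 3.14].

### API

Orientations are given as a rotation vector (axis times angle).
In Python, from workcell import ctrl gives the robot as it stands. The module is installed in compiled form; this text tells all that it offers.
- The arm moves only by the tool servo_tool, never from a script. Its argument "rows" is a list of rows, each a list of 7 numbers: the turn, a rotation vector about the tool's x, y, z as a fraction of full scale, then the shift along the tool's x, y, z as a fraction of full scale, then the finger opening in mm, from 0 to 87.8. A call has 1 to 10 rows; each row is the pose to reach, as a shift and turn from the pose commanded when the call began, along the tool's axes at that moment; what a row does not reach only later rows make up. Full scale, the value 1, is 20 cm for a shift and 1.5 rad for a turn. A row lasts 1/8 s, in which the tool goes at most 62.5 mm and 10.7 degrees, less where a joint would pass 70% of its speed; a pose out of reach is approached as far as the arm can. A call with a number of a shift or a turn outside -1 to 1 is refused whole. A call with a gripper value outside its range is refused whole. The fingers move at their own pace and stop on an object; the grip force is fixed at half the most. Time passes only in rows, so rows that repeat a pose let the fingers close. It gives the time, the measured TCP pose, the force, the opening and the grip force at its end, in the units of the state.
- ctrl.get_obs(): the state, without advancing time (a new reading comes with each control period).
- ctrl.get_image(name): name is "side" or "top" or "wrist"; returns (picture, depth): 400x640x3 uint8, red, green, blue; 400x640 float32, mm along the optical axis (not along the pixel's ray), 0 where there is no reading.
- ctrl.camera_info(name): a dict with "intrinsics" (3x3 intrinsics, pixels), "R" (3x3) and "t" (3): a world point X has camera coordinates R X + t. Camera axes: x right, y down, z forward; pixel columns grow to the right and rows downward; lengths in mm; the calibration is good to about 2 mm. A picture is of the moment at which its call begins: read the wrist's pose just before it. camera_info takes no time and is no camera call; for the wrist camera it gives the pose at the moment of the call.
- ctrl.close_job(): hands the job in; it is judged then, once.
The state is a dict: "t": time; "qpos": joint angles; "qvel": joint speeds; "joint_torque": joint torques, N m; "ee_pos": TCP position; "orientation": TCP orientation; "ft_force": force on the tool from outside, world axes, zero at the start; "moment": the same for the moment, N m; "width": finger opening in mm; "grasp_force": force on a finger pad.
Only numpy, scipy, OpenCV 4.12 (cv2) and the standard library are available. Lean on these libraries where they do the work, as an engineer would, in place of code of your own. Each camera call takes 0.05 s, during which the arm holds its last target. There are 200 camera calls.

### The job

The slide scanner's tray is locked shut. Take the release pin from its stand, reach through the small hole in the scanner's lid and gently press the hidden spring catch, keeping it held down until the tray has crept all the way out by itself. Then put the pin back in its stand, fully home, and let go; leave the dish, the bottle and the tube rack where they are.

Things in the scene. Friction and masses are not known exactly. Their poses are not given: they have to be found in the camera images.
- pin: Steel release pin, 115 mm long, standing upright in its stand at the start. Origin at the tip (lower end), z axis along the pin towards the handle. Round shank 6 mm in diameter with a rounded tip, from 0 to 65 mm; collar 26 mm in diameter from 65 to 69 mm; round dark handle 18 mm in diameter from 69 to 115 mm (to be gripped here, any yaw). 50 to 100 g.
- stand: Fixed square aluminium block, 60 x 60 mm on a 75 x 75 mm foot, 75 mm high, with one hole down its middle in which the pin stands. Origin at the centre of its underside, z up.
- stand_hole (a point): Centre of the mouth of the stand's hole, on its top face (75 mm above the work surface). The hole is 11 mm in diameter with a bevelled rim and 71 mm deep. With the pin fully home its collar rests on the top face and its tip is 65 mm below this point.
- scanner: Fixed white slide scanner, 230 mm deep (x), 260 wide (y), 120 high. Origin at the centre of its underside; its front, with the tray's grey front plate, looks along its -x. Catch under the lid's hole: about 3 N at first touch; the tray is freed after 7 mm of travel at 7 to 10 N; hard stop after 9 mm at 8 to 11 N. Over 20 N from the pin on catch or case does damage; keep the hand off the case.
- scanner_hole (a point): Centre of the mouth of the small round hole in the scanner's flat lid, 120 mm above the work surface; axes as the scanner's. 9 mm in diameter (thin grey ring round it) through the 6 mm thick lid, open space below. The catch's flat pad (22 x 22 mm, centred under the hole) waits 15 to 35 mm below the mouth: this depth differs from scanner to scanner and has to be felt. It springs back when let go.
- tray (a joint): How far the tray has slid out of the scanner's front, m: 0 locked shut, 0.045 fully out (40 mm or more counts as out). While the catch is held down a damped spring pushes the tray out slowly, in about 3 s. If the catch is let go before the tray is about 25 mm out, the tray is caught again at about 14 mm and the catch has to be pressed again.
- dish: Bystander: closed petri dish of clear plastic with dark red filling, 92 mm in diameter, 16 mm high. Origin at the centre of its underside.
- bottle: Bystander: amber reagent bottle, 56 mm in diameter, 110 mm high. Origin at the centre of its underside.
- rack: Bystander: blue tube rack, 70 x 160 mm, 114 mm high with its capped tubes. Origin at the centre of its underside.
Not all that is in view belongs to the job. What is shaped like the stand but blue or red is not meant.

How it is judged:
By the outcome, as a careful person would: the job done as asked, in the order asked, and still so for the second after the job is handed in, with the robot touching nothing.
It also fails if it takes over 61 s, if anything falls off the work surface, if the arm or the gripper's body presses on something with over 40 N, if the wrist force passes 120 N, or if a joint passes its speed limit or range.

## Working session

There is one attempt and no reset: what is moved stays moved. The work goes in short steps, Python scripts to look and compute and a tool call to move; the robot and the scene stay as the last step left them, time stands still between calls to the robot, and variables do not carry over. Pictures are saved under pics/ and viewed, at most 10 in all, crops included, and the job is handed in when it is done.

Besides the shell and the picture viewer there is one more tool, called after "Request:" as a command line: name --pt "numbers of a row" for each row, then --argument value for the rest. servo_tool: Moves the arm, as the interface text tells. Its arguments: {"type":"object","properties":{"rows":{"type":"array","items":{"type":"array","items":{"type":"number"}}}},"required":["rows"]}

```bash
mkdir -p pics; cat > h.py <<'E'
import numpy as np,cv2
from workcell import ctrl
def grab(n,f):
    ci=ctrl.camera_info(n); im,d=ctrl.get_image(n); np.savez(f'pics/{f}.npz',im=im,d=d,K=ci['intrinsics'],R=ci['R'],t=ci['t'])
    cv2.imwrite(f'pics/{f}.png',im[:,:,::-1]); return im,d,ci
def ray(c,u,v,z):
    K,R,t=[np.array(c[k],float) for k in ('K' if 'K' in c else 'intrinsics','R','t')]
    o=-R.T@t; d=R.T@np.linalg.solve(K,[u,v,1]); return o+d*(z-o[2])/d[2]
E
python3 - <<'E'
from h import *
a=grab('top','top0')[0];b=grab('side','side0')[0]
cv2.imwrite('pics/a.png',cv2.resize(np.vstack([a,b])[:,:,::-1],(480,600)))
for n in('top','side'):
    c=ctrl.camera_info(n);print(n,-np.array(c['R']).T@c['t'],c['intrinsics'])
print(ctrl.get_obs())
E
```

```text
top [ 376.29668785  -76.95978224 1066.41640096] [[368.76239564   0.         321.01798812]
 [  0.         368.76239564 200.32347128]
 [  0.           0.           1.        ]]
side [1173.40972277  568.96455957  710.41522909] [[477.912229     0.         322.52363951]
 [  0.         477.912229   195.80195449]
 [  0.           0.           1.        ]]
{'t': 0.1, 'qpos': array([-1.20798916e+00,  4.23758474e-01,  1.63057089e+00, -1.38195855e-05,
        1.08861589e+00, -1.89733316e-02]), 'qvel': array([ 1.51348379e-03, -1.54581072e-03, -2.50343722e-03,  9.68794034e-05,
        1.92415919e-03, -2.65568832e-04]), 'joint_torque': array([-4.21582008e-04, -5.45614815e+01, -2.74323410e+01,  6.45827735e-02,
        1.87479303e-02, -2.68940983e-05]), 'ee_pos': array([ 232.72192566, -579.53358653,  221.99991954]), 'orientation': array([-3.08321953e+00, -5.95821393e-01,  3.82249307e-04]), 'ft_force': array([-0.31737134,  0.68544898,  0.16940176]), 'moment': array([-0.02540243, -0.03109918,  0.02026188]), 'grasp_force': 0.0, 'width': 87.66181259844635}
```

View pics/top0.png

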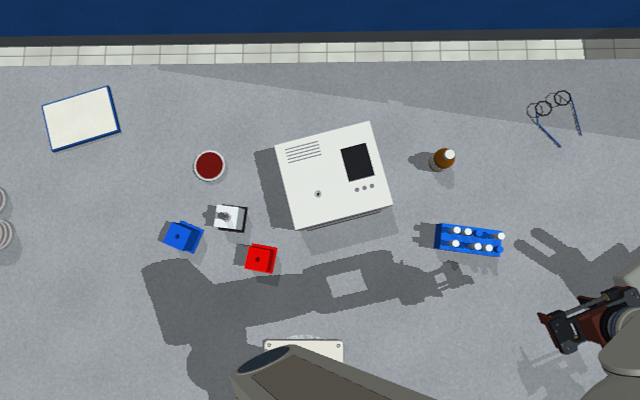

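View pics/side0.png

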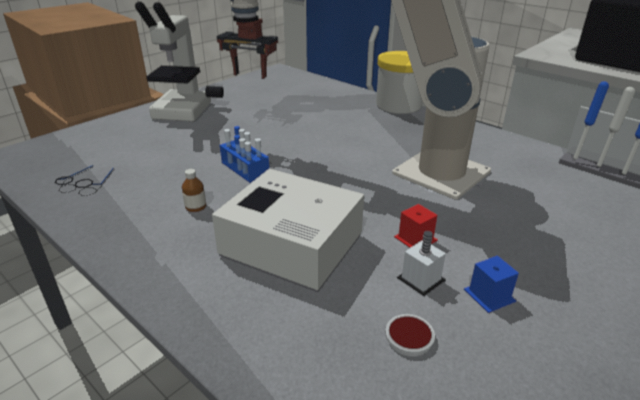

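The top view shows the aluminium stand with the pin at about (230,217) and the pin head near (223,216). The decoys are the blue block (182,236) and the red one (260,258). The lid hole is the ringed spot at (318,194); the three buttons at (358–372,187) and the vents could be mistaken for it. I choose the aluminium stand and the ringed spot, and check both in one crop.

```bash
python3 - <<'E'
from h import *
a=np.load('pics/top0.npz');im=a['im']
cv2.imwrite('pics/crop.png',cv2.resize(im[110:280,150:400,::-1],None,fx=3.2,fy=3.2,interpolation=cv2.INTER_CUBIC))
print('hole',ray(a,318,194,120),'pin',ray(a,223,216,125))
m=im.min(2)>185; n,l,s,c=cv2.connectedComponentsWithStats(m.astype(np.uint8))
for i in range(1,n):
  if s[i,4]>100:
    print(s[i],c[i]); 
i=1+np.argmax([s[k,4] if 250<c[k][0]<400 and c[k][1]>100 else 0 for k in range(1,n)])
cn=cv2.findContours((l==i).astype(np.uint8),0,2)[0][0]
print(cv2.minAreaRect(cn),[ray(a,*p,120)[:2].round() for p in cv2.boxPoints(cv2.minAreaRect(cn))])
E
```

```text
hole [502.03588869 -44.14927283 120.        ] pin [444.79614828 200.43977667 125.        ]
[470  41  26   8 119] [479.29411765  43.56302521]
[527  40  28   9 222] [541.04954955  44.20720721]
[556  40  26   9 202] [568.5049505   43.51980198]
[300  43  26   9 209] [312.90909091  47.28708134]
[328  43  26   8 208] [340.5  46.5]
[356  43  26   7 124] [366.21774194  45.45967742]
[384  42  26   8 119] [398.36134454  45.68907563]
[413  42  26   8 208] [425.5  45.5]
[441  42  27   8 213] [453.95774648  45.45070423]
[189  45  26   8 202] [201.12871287  48.47029703]
[216  45  26   8 205] [228.35609756  48.44878049]
[244  44  26   8 123] [253.5203252   46.69918699]
[ 79  46  26   9 197] [92.14720812 50.21827411]
[107  46  25   8 199] [118.93969849  49.48241206]
[134  46  25   7 108] [143.32407407  48.33333333]
[  0  48  24   8 165] [11.23636364 50.98787879]
[441  51  27  10 253] [454.20948617  55.39920949]
[470  51  27   9 180] [481.73888889  55.22222222]
[499  51  27   9 237] [511.91561181  54.90295359]
[528  50  27  10 231] [541.92207792  54.25108225]
[557  50  27   9 236] [569.72457627  54.0
[... 471 characters left out ...]
.5  58. ]
[244  54  25   9 189] [255.2962963   57.88888889]
[  0  57  23   9 202] [10.72772277 60.95049505]
[ 24  57  25   9 154] [35.36363636 61.25974026]
[ 51  56  26   9 207] [63.79710145 60.14492754]
[ 79  56  25   9 209] [91.75119617 59.88038278]
[106  56  26   9 226] [118.05752212  59.98230088]
[  43   88   74   61 2904] [ 79.30785124 117.77307163]
[ 274  121  119  109 7451] [330.45403302 176.79855053]
[214 205  25  24 358] [226.80446927 216.63407821]
[265 341  78  21 734] [314.54495913 347.1226158 ]
((332.8964538574219, 174.3531036376953), (87.12763214111328, 100.92670440673828), 75.3791275024414) [array([633.,  75.]), array([ 700., -183.]), array([ 476., -236.]), array([411.,  15.])]
```

View pics/crop.png

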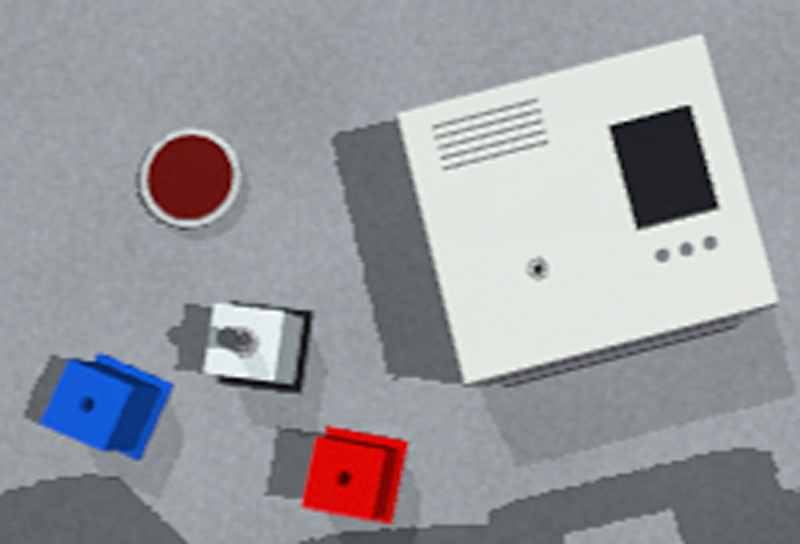

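The crop confirms it: the aluminium stand's top is centred at about (226.6,217) with the dark pin handle on it, and the ringed hole is at (317.8,193.8), apart from the three buttons. Next I work out the approach.

```bash
cat >> h.py <<'E'
from scipy.spatial.transform import Rotation as Ro
def to(p):
    o=ctrl.get_obs(); R=Ro.from_rotvec(o['orientation'])
    d=R.inv().apply(np.array(p)-o['ee_pos'])/200
    z=R.as_matrix()[:,2]; w=R.inv().apply(np.cross(z,[0,0,-1]))/1.5
    print('shift',d.round(4),'level turn',w.round(4),'xdir',R.as_matrix()[:,0].round(3))
    return d
E
python3 - <<'E'
from h import *
a=np.load('pics/top0.npz')
print(ray(a,226.6,216.9,75),ray(a,222.5,214.7,125),ray(a,317.8,193.75,120))
to([380,-160,230]);to([448,190,230])
E
```

```text
[445.98143351 205.2614241   75.        ] [448.15363133 201.84462178 125.        ] [502.69031066 -43.62960034 120.        ]
shift [ 1.4649 -1.6723 -0.0377] level turn [-0.0009 -0.     -0.    ] xdir [0.928 0.373 0.   ]
shift [ 2.4325 -3.1696 -0.0357] level turn [-0.0009 -0.     -0.    ] xdir [0.928 0.373 0.   ]
```

Request:
servo_tool --pt "0 0 0 0.2 -0.25 0 87" --pt "0 0 0 0.4 -0.5 0 87" --pt "0 0 0 0.6 -0.75 0 87" --pt "0 0 0 0.77 -1 -0.03 87"

```text
t: 0.6
ee_pos: [300.7, -337.6, 227.9]
orientation: [-3.084, -0.595, 0.001]
ft_force: [1.3, 0.0, -0.5]
width: 87.1
grasp_force: 0.0
```

Request:
servo_tool --pt "0 0 0 0.2 -0.25 0 87" --pt "0 0 0 0.4 -0.5 0 87" --pt "0 0 0 0.6 -0.75 0 87" --pt "0 0 0 0.77 -1 0 87"

```text
t: 1.1
ee_pos: [368.8, -97.4, 228.6]
orientation: [3.084, 0.595, 0.001]
ft_force: [1.1, -0.1, 0.3]
width: 87.5
grasp_force: 0.0
```

Request:
servo_tool --pt "0 0 0 0.2 -0.25 0 87" --pt "0 0 0 0.4 -0.5 0 87" --pt "0 0 0 0.6 -0.75 0 87" --pt "0 0 0 0.7 -0.95 0 87" --pt "0 0 0 0.7 -0.95 0 87" --pt "0 0 0 0.7 -0.95 0 87"

```text
t: 1.85
ee_pos: [427.1, 128.9, 228.1]
orientation: [3.084, 0.597, -0.002]
ft_force: [-0.7, -0.4, -0.7]
width: 87.3
grasp_force: 0.0
```

```bash
python3 - <<'E'
from h import *
im,d,ci=grab('wrist','w1')
o=ctrl.get_obs();print(o['t'],o['ee_pos'],o['qpos'],-np.array(ci['R']).T@ci['t'],np.array(ci['R']).round(2))
to([448,203,160])
K,R,t=[np.array(ci[k]) for k in('intrinsics','R','t')]
for p in([448,203,125],[446,205,75],[502.7,-43.6,120]):
  q=K@(R@p+t);print(q[:2]/q[2])
E
```

```text
1.9 [427.11641537 128.37601872 228.1243177 ] [ 2.65457466e-01  1.49433196e-01  2.00382724e+00 -2.89723159e-04
  9.89336870e-01  1.45506448e+00] [496.85380322 157.04987526 390.92069722] [[ 0.37 -0.93 -0.  ]
 [-0.89 -0.36  0.28]
 [-0.26 -0.1  -0.96]]
shift [ 0.2361 -0.3075  0.3403] level turn [ 0.0001  0.0007 -0.    ] xdir [ 0.928  0.372 -0.001]
[257.80436198 148.71189294]
[265.72842838 144.80815666]
[518.56951123 191.28785569]
```

View pics/w1.png

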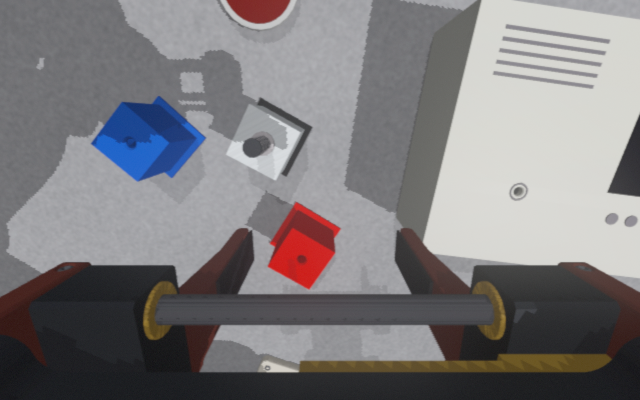

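The wrist view shows the pin head at about (254,148) and the lid hole at (518,191). Both are close to where the top view predicted. I refine them using depth.

```bash
cat >> h.py <<'E'
def cloud(a):
    K,R,t=[np.array(a[k],float) for k in ('K','R','t')]; d=a['d']; v,u=np.indices(d.shape)
    P=np.stack([(u-K[0,2])/K[0,0]*d,(v-K[1,2])/K[1,1]*d,d],-1); return (P-t)@R
E
python3 - <<'E'
from h import *
a=np.load('pics/w1.npz');P=cloud(a);W=P[130:165,235:285]
m=(W[...,2]>121)&(W[...,2]<130); v,u=np.nonzero(m);q=W[m]
print(m.sum(),q.min(0),q.max(0),q.mean(0)); (c,r)=cv2.minEnclosingCircle(np.stack([u,v],1).astype(np.float32));c=np.array(c)+[235,130]
print(c,r,ray(a,*c,np.median(q[:,2])))
g=a['im'][170:215,497:542].astype(int).sum(2); m=(g<520)
v,u=np.nonzero(m);(c,r)=cv2.minEnclosingCircle(np.stack([u,v],1).astype(np.float32));c=np.array(c)+[497,170];print(c,r,ray(a,*c,120),P[191,545])
E
```

```text
321 [437.84354813 199.06628712 121.05874855] [455.90752326 216.5059461  127.98700788] [447.28226615 207.75633055 125.6629189 ]
[252.67391396 147.58695602] 10.317601203918457 [447.38355271 207.49764023 125.89536305]
[518.11904716 191.19047546] 9.436755180358887 [502.62045939 -43.14204076 120.        ] [512.41975613 -65.79935136 121.67093985]
```

Request:
servo_tool --pt "0 0 0 0.12 -0.16 0 87" --pt "0 0 0 0.24 -0.327 0.05 87" --pt "0 0 0 0.24 -0.327 0.25 70" --pt "0 0 0 0.24 -0.327 0.45 60" --pt "0 0 0 0.24 -0.327 0.6 50" --pt "0 0 0 0.24 -0.327 0.66 50" --pt "0 0 0 0.24 -0.327 0.72 50" --pt "0 0 0 0.24 -0.327 0.72 50"

```text
t: 2.9
ee_pos: [447.9, 207.4, 84.4]
orientation: [3.085, 0.595, -0.0]
ft_force: [0.2, -0.0, 0.3]
width: 49.8
grasp_force: 0.0
```

```bash
python3 - <<'E'
from h import *
im,d,ci=grab('wrist','w2')
o=ctrl.get_obs();print(o['t'],o['ee_pos'],o['width'],o['ft_force'])
a=np.load('pics/w2.npz');P=cloud(a)
m=(P[...,2]>120)&(P[...,2]<130)&(np.hypot(P[...,0]-447,P[...,1]-207)<20)
q=P[m];print(m.sum(),q.mean(0),q.min(0),q.max(0));to([447.3,207,84])
E
```

```text
2.95 [448.23173934 207.69023742  84.87132437] 50.01480656879658 [-0.65491453 -0.46620706 -0.28139321]
1085 [448.860445   209.13816671 125.17757623] [438.98703966 199.60040659 120.00310629] [456.50855485 217.52038852 127.90043903]
shift [-0.0056  0.0015  0.0044] level turn [-0.     -0.0004 -0.    ] xdir [0.928 0.372 0.001]
```

View pics/w2.png

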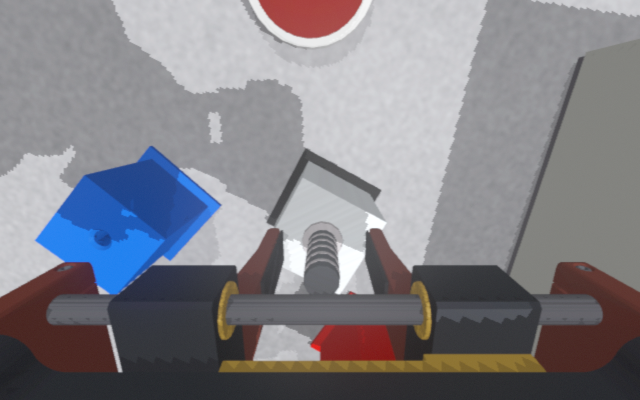

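The handle stands centred between the fingers at (322,265). I grip it.

Request:
servo_tool --pt "0 0 0 0.005 0 0 30" --pt "0 0 0 0.005 0 0 15" --pt "0 0 0 0.005 0 0 10" --pt "0 0 0 0.005 0 0 10" --pt "0 0 0 0.005 0 0 10" --pt "0 0 0 0.005 0 0 10"

```text
t: 3.7
ee_pos: [448.8, 208.3, 84.6]
orientation: [-3.084, -0.596, -0.0]
ft_force: [-0.6, 0.8, 4.8]
width: 17.7
grasp_force: 30.0
```

```bash
python3 - <<'E'
from h import *
o=ctrl.get_obs();print(o)
E
```

```text
{'t': 3.7, 'qpos': array([4.10398842e-01, 4.54248469e-01, 2.00059588e+00, 1.09624781e-04,
       6.86467339e-01, 1.59935108e+00]), 'qvel': array([ 3.31066344e-04,  6.26390169e-05, -3.33003291e-04, -1.54851518e-05,
        1.44616046e-03, -4.37368726e-04]), 'joint_torque': array([-3.90654551e-01, -4.40005052e+01, -1.66929603e+01, -1.43304868e-01,
       -3.23114460e-01,  1.43183326e-03]), 'ee_pos': array([448.84218391, 208.294793  ,  84.63674518]), 'orientation': array([-3.08440750e+00, -5.96006791e-01, -4.06967654e-04]), 'ft_force': array([-0.56898048,  0.76745249,  4.76649989]), 'moment': array([0.10854731, 0.13651831, 0.01335317]), 'grasp_force': 30.000720620155334, 'width': 17.66959787860917}
```

Request:
servo_tool --pt "0 0 0 0 0 -0.03 10" --pt "0 0 0 0 0 -0.1 10" --pt "0 0 0 0 0 -0.2 10" --pt "0 0 0 0 0 -0.32 10" --pt "0 0 0 0 0 -0.45 10" --pt "0 0 0 0 0 -0.58 10" --pt "0 0 0 0 0 -0.66 10" --pt "0 0 0 0 0 -0.66 10"

```text
t: 4.7
ee_pos: [449.4, 208.4, 217.7]
orientation: [-3.084, -0.596, -0.004]
ft_force: [1.0, 0.4, -0.9]
width: 17.2
grasp_force: 30.0
```

```bash
python3 - <<'E'
from h import *
o=ctrl.get_obs();print(o['t'],o['ee_pos'],o['width'],o['ft_force'],o['grasp_force'])
to([502.6,-43.2,216])
im,d,ci=grab('wrist','w3');b=grab('side','s3')
a=np.load('pics/w3.npz');s=np.load('pics/s3.npz')
T=o['ee_pos']
for n,c in(('w',a),('s',s)):
  for dz in(0,-5,-40,-74.6):
    q=c['K']@(c['R']@(T+[0,0,dz])+c['t']);print(n,dz,(q[:2]/q[2]).round(1))
q=s['K']@(s['R']@(T+[0,0,-40])+s['t']);u,v=(q[:2]/q[2]).astype(int)
A=cv2.resize(a['im'][160:340,230:410],(540,540),interpolation=2);B=cv2.resize(s['im'][v-35:v+35,u-17:u+17],(262,540),interpolation=2)
print(u,v);cv2.imwrite('pics/c3.png',np.hstack([A,B])[:,:,::-1])
E
```

```text
4.7 [449.3743995  208.43765376 217.69114016] 17.211202575011225 [ 0.99776012  0.38192019 -0.94865372] 29.999875724315643
shift [-0.2218  1.2668  0.0078] level turn [-0.     -0.0018  0.    ] xdir [0.928 0.373 0.003]
w 0 [324.5 243.9]
w -5 [324.5 240.6]
w -40 [324.5 221.4]
w -74.6 [324.5 207.6]
s 0 [433.4 194.4]
s -5 [433.  196.6]
s -40 [430.7 211.5]
s -74.6 [428.5 225.7]
430 211
```

View pics/c3.png

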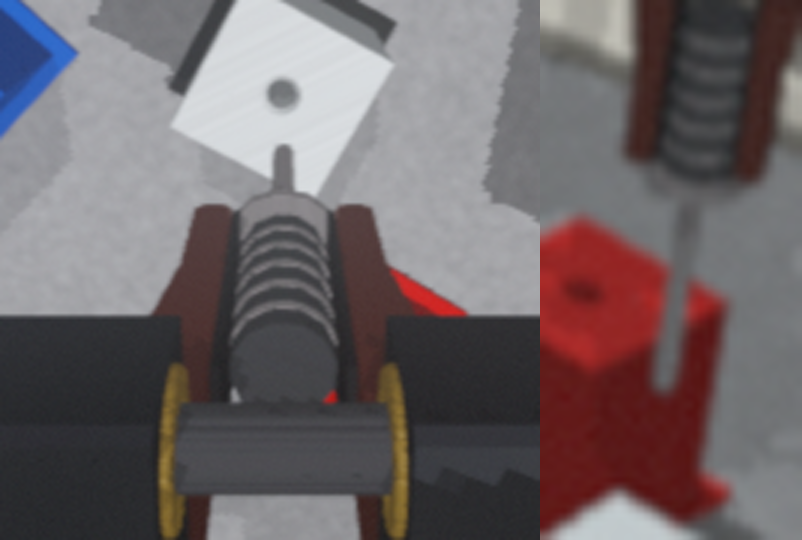

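The wrist crop shows the pin gripped straight, with its tip at about (324.3,209.3) and the stand hole at (324.3,191.7). The side crop also shows the shank hanging upright. I compute the tip offset and the stand hole.

```bash
python3 - <<'E'
from h import *
a=np.load('pics/w3.npz');P=cloud(a);im=a['im']
print(im[204:224,318:332].sum(2)); print(P[206:222,324].round(1))
g=im[180:204,312:338].astype(int).sum(2);m=g<np.median(g)-120;v,u=np.nonzero(m)
c=np.array([u.mean()+312,v.mean()+180]);print(m.sum(),c,ray(a,*c,75)); print(a['K'][0,0])
for v in(208,208.8,210):print(v,ray(a,324.3,v,143.1))
E
```

```text
[[654 651 652 653 652 653 651 649 646 645 649 651 653 657]
 [651 653 653 652 649 648 645 646 647 650 655 658 660 662]
 [653 651 648 646 645 645 646 650 653 656 661 659 661 659]
 [648 646 644 640 633 627 626 632 642 653 659 659 655 653]
 [647 645 645 609 545 477 425 449 528 614 651 653 656 656]
 [646 650 643 570 429 362 348 358 426 566 641 655 650 651]
 [654 653 621 511 367 348 343 342 372 488 600 645 651 655]
 [659 653 598 462 352 344 344 342 367 473 599 651 660 663]
 [658 649 588 446 352 340 342 341 364 476 603 657 662 660]
 [653 648 575 415 343 342 343 339 365 478 604 653 656 656]
 [653 645 568 404 342 340 345 343 363 476 600 651 655 656]
 [648 642 570 406 341 342 342 340 358 466 594 650 657 656]
 [653 649 576 410 341 342 345 341 353 435 579 650 654 654]
 [652 652 578 408 339 340 343 341 350 430 576 645 653 653]
 [599 630 564 405 337 341 341 338 352 429 574 645 654 656]
 [477 523 496 387 341 341 341 339 350 431 578 650 655 652]
 [449 454 414 346 335 339 339 338 349 427 573 644 651 653]
 [454 456 411 336 330 330 335 337 344 422 572 645 655 656]
 [460 454 403 334 320 314 329 339 338 389 553 641 654 655]
 [449 418 361 337 338 338 351 350 340 369 497 597 627 634]]
[[431.4 201.7  76. ]
 [430.4 201.4  76.5]
 [450.6 209.4 149.1]
 [450.4 209.3 151. ]
 [450.4 209.3 153.8]
 [450.4 209.2 156.2]
 [450.4 209.3 159.1]
 [450.4 209.2 161.5]
 [449.7 209.  161.8]
 [450.2 209.2 165.8]
 [449.9 209.  167.4]
 [450.1 209.1 170.2]
 [450.5 209.3 173.7]
 [450.4 209.2 175.9]
 [450.3 209.2 177.8]
 [450.6 209.3 180.8]]
90 [323.92222222 190.8       ] [447.18002387 208.18692782  75.        ]
288.1108046228081
208 [448.9826874 208.4270848 143.1      ]
208.8 [448.30932097 208.15638769 143.1       ]
210 [447.297266   207.74953586 143.1       ]
```

Request:
servo_tool --pt "0 0 0 -0.03 0.15 0 10" --pt "0 0 0 -0.07 0.4 0 10" --pt "0 0 0 -0.11 0.65 0 10" --pt "0 0 0 -0.15 0.85 0 10" --pt "0 0 0 -0.17 1 0 10"

```text
t: 5.42
ee_pos: [491.0, 8.2, 215.1]
orientation: [-3.084, -0.594, 0.004]
ft_force: [0.4, 0.6, -1.3]
width: 17.7
grasp_force: 30.0
```

Request:
servo_tool --pt "0 0 0 -0.025 0.15 0 10" --pt "0 0 0 -0.045 0.268 0.0 10" --pt "0 0 0 -0.045 0.268 0.0 10" --pt "0 0 0 -0.045 0.268 0.0 10" --pt "0 0 0 -0.045 0.268 0.0 10"

```text
t: 6.05
ee_pos: [502.9, -42.4, 216.1]
orientation: [-3.084, -0.597, 0.001]
ft_force: [-0.7, 0.1, -0.8]
width: 17.5
grasp_force: 30.0
```

```bash
cat > look.py <<'E'
from h import *
import sys
f=sys.argv[1]
o=ctrl.get_obs();T=o['ee_pos'];print(o['t'],T,o['ft_force'])
grab('wrist',f);a=np.load(f'pics/{f}.npz');P=cloud(a);im=a['im']
# shank axis from depth
s=(abs(P[...,0]-T[0])<12)&(abs(P[...,1]-T[1])<12)&(P[...,2]>T[2]-72)&(P[...,2]<T[2]-20)
xd=Ro.from_rotvec(o['orientation']).as_matrix()[:,0]
v,u=np.nonzero(s);keep=v<219;q=P[s][keep];print('axis',np.median(q,0)-3*xd,len(q))
cv2.imwrite(f'pics/{f}c.png',cv2.resize(im[160:250,270:390,::-1],None,fx=5,fy=5,interpolation=2))
E
python3 look.py w4
```

```text
6.05 [502.93695418 -42.37671344 216.0648069 ] [-0.74665884  0.12625194 -0.84555083]
axis [500.75695148 -42.87269051 159.44890295] 79
```

View pics/w4c.png

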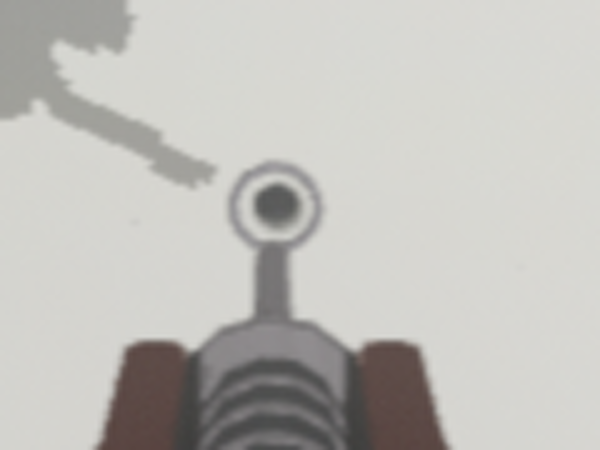

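The ring and hole are centred at about (324.8,200.8), with the pin shank just in front at u = 324.2. I compute the offset.

```bash
python3 - <<'E'
from h import *
a=np.load('pics/w4.npz');P=cloud(a);im=a['im'].astype(int).sum(2)
print('lid z',np.median(P[170:190,340:380,2]))
g=im[192:208,314:336];m=g<500;v,u=np.nonzero(m);print(m.sum(),u.mean()+314,v.mean()+192)
for c in((u.mean()+314,v.mean()+192),(324.8,200.8)):
  h=ray(a,*c,120);print(h)
print(im[204:218,318:332])
to([h[0]+1.8,h[1]+.4,205])
E
```

```text
lid z 120.89861919829735
134 324.67164179104475 200.07462686567163
[503.28226311 -42.40140522 120.        ]
[502.67161954 -42.77740159 120.        ]
[[551 615 610 552 465 406 371 363 386 413 457 520 577 545]
 [498 573 613 604 568 516 458 439 457 502 543 571 565 493]
 [450 489 569 614 609 585 565 556 553 570 592 576 496 440]
 [490 461 497 568 606 599 589 589 594 600 557 469 428 489]
 [580 498 455 444 446 432 416 435 443 431 434 450 491 573]
 [628 578 510 463 401 365 357 363 383 421 469 522 586 627]
 [634 626 589 490 375 353 354 354 370 439 559 621 631 635]
 [634 631 579 454 360 353 355 355 371 468 582 630 636 634]
 [634 628 573 444 362 355 355 355 372 471 582 630 636 636]
 [634 628 561 413 355 355 356 353 372 469 582 631 636 635]
 [634 628 557 407 353 355 356 354 375 469 582 631 635 636]
 [634 628 557 412 354 353 355 353 371 464 579 630 634 635]
 [634 628 557 410 355 352 353 354 365 436 564 630 635 633]
 [634 628 560 408 352 351 356 352 366 432 560 629 635 634]]
shift [0.0067 0.0026 0.0561] level turn [-0.0002  0.0003  0.    ] xdir [ 0.928  0.374 -0.   ]
```

Request:
servo_tool --pt "0 0 0 0.0095 0.003 0.03 10" --pt "0 0 0 0.0095 0.003 0.065 10" --pt "0 0 0 0.0095 0.003 0.08 10" --pt "0 0 0 0.0095 0.003 0.08 10" --pt "0 0 0 0.0095 0.003 0.08 10"

```text
t: 6.72
ee_pos: [505.4, -43.0, 200.5]
orientation: [3.085, 0.596, 0.0]
ft_force: [-0.2, 0.2, -1.0]
width: 17.7
grasp_force: 30.0
```

```bash
python3 look.py w5
```

```text
6.725 [505.38421348 -43.04861738 200.48908506] [-0.23128156  0.19057664 -0.99447804]
axis [503.39906089 -43.62954269 143.91554141] 79
```

View pics/w5c.png

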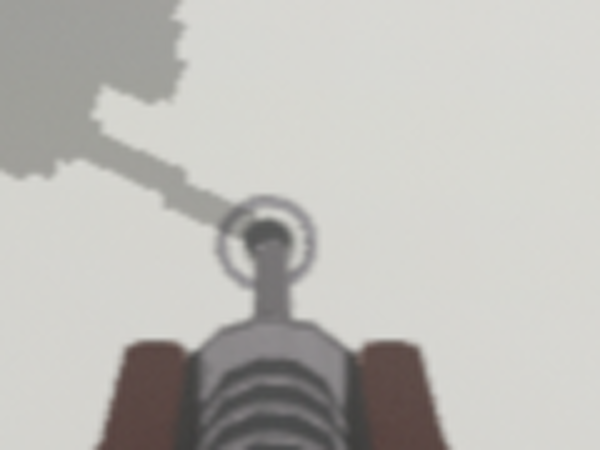

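The ring is centred at about (322.8,207.8), roughly 1.3 px left of the shank at u = 324.1. I compute a small correction.

```bash
python3 - <<'E'
from h import *
a=np.load('pics/w5.npz')
h=ray(a,322.8,207.8,120)
R=Ro.from_rotvec(ctrl.get_obs()['orientation'])
C=-a['R'].T@a['t']
for ax in((503.4,-43.63),):
  print(h,R.inv().apply(h-np.array([*ax,120])))
# lateral check: pixel-u of shank at tip height vs camera
T=ctrl.get_obs()['ee_pos']
print(R.inv().apply(ray(a,324.1,209.5,126)-T),R.inv().apply(h-T))
E
```

```text
[502.77443451 -42.5488142  120.        ] [-1.77863184e-01 -1.23638973e+00 -2.18863535e-04]
[-1.93947204 -0.33512542 74.57695051] [-2.30337793 -1.49436039 80.57668738]
```

Request:
servo_tool --pt "0 0 0 -0.001 -0.006 0 10" --pt "0 0 0 -0.001 -0.006 0.01 10" --pt "0 0 0 -0.001 -0.006 0.02 10" --pt "0 0 0 -0.001 -0.006 0.03 10" --pt "0 0 0 -0.001 -0.006 0.035 10" --pt "0 0 0 -0.001 -0.006 0.04 10"

```text
t: 7.52
ee_pos: [504.7, -42.0, 192.3]
orientation: [-3.085, -0.596, 0.0]
ft_force: [-0.6, -0.4, -1.1]
width: 17.7
grasp_force: 30.0
```

Request:
servo_tool --pt "0 0 0 0 0 0.01 10" --pt "0 0 0 0 0 0.02 10" --pt "0 0 0 0 0 0.03 10" --pt "0 0 0 0 0 0.04 10" --pt "0 0 0 0 0 0.045 10"

```text
t: 8.15
ee_pos: [504.6, -42.0, 183.2]
orientation: [-3.084, -0.596, 0.0]
ft_force: [0.0, -0.1, -1.7]
width: 17.5
grasp_force: 30.0
```

```bash
python3 look.py w6
```

```text
8.15 [504.59818458 -41.9770149  183.24222901] [ 1.61705973e-03 -7.39413450e-02 -1.72124051e+00]
axis [505.00214993 -41.19541646 120.98413818] 607
```

View pics/w6c.png

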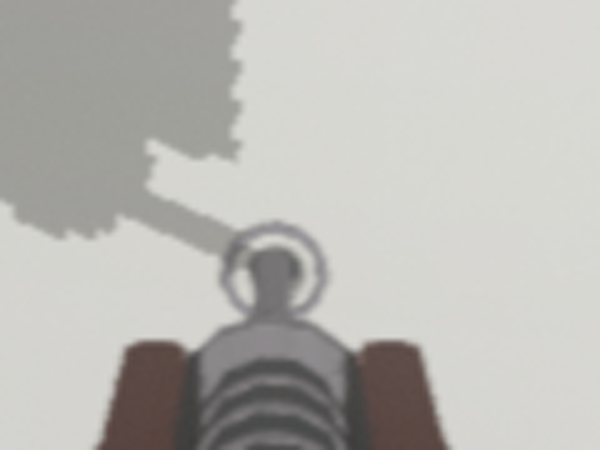

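The tip is inside the hole with no contact force. Now I feel for the catch.

Request:
servo_tool --pt "0 0 0 0 0 0.01 10" --pt "0 0 0 0 0 0.02 10" --pt "0 0 0 0 0 0.025 10" --pt "0 0 0 0 0 0.025 10"

```text
t: 8.7
ee_pos: [504.6, -42.0, 178.3]
orientation: [-3.084, -0.596, 0.0]
ft_force: [0.1, 0.8, -1.1]
width: 17.2
grasp_force: 30.0
```

Request:
servo_tool --pt "0 0 0 0 0 0.01 10" --pt "0 0 0 0 0 0.02 10" --pt "0 0 0 0 0 0.02 10"

```text
t: 9.07
ee_pos: [504.9, -42.0, 174.8]
orientation: [3.084, 0.596, 0.001]
ft_force: [-1.4, 0.6, 4.8]
width: 17.3
grasp_force: 30.0
```

Request:
servo_tool --pt "0 0 0 0 0 0.005 10" --pt "0 0 0 0 0 0.01 10" --pt "0 0 0 0 0 0.01 10"

```text
t: 9.45
ee_pos: [505.0, -42.0, 172.9]
orientation: [3.084, 0.596, 0.001]
ft_force: [-2.1, 0.1, 6.1]
width: 17.6
grasp_force: 30.0
```

Request:
servo_tool --pt "0 0 0 0 0 0.005 10" --pt "0 0 0 0 0 0.01 10" --pt "0 0 0 0 0 0.01 10"

```text
t: 9.82
ee_pos: [505.0, -42.0, 171.0]
orientation: [3.084, 0.596, 0.001]
ft_force: [-1.2, 0.3, 5.9]
width: 17.4
grasp_force: 30.0
```

```bash
python3 - <<'E'
from h import *
o=ctrl.get_obs();print(o['ee_pos'],o['ft_force'],o['moment'])
a=grab('wrist','w7')[0]; b=grab('side','s7')[0]; t=grab('top','t7')[0]
E
```

```text
[505.02916592 -41.96985378 171.02753014] [-1.19616397  0.27604287  5.89104188] [0.11741518 0.43955258 0.01550145]
```

Request:
servo_tool --pt "0 0 0 0 0 0.005 10" --pt "0 0 0 0 0 0.0075 10" --pt "0 0 0 0 0 0.0075 10"

```text
t: 10.35
ee_pos: [505.0, -42.0, 169.4]
orientation: [3.084, 0.596, 0.001]
ft_force: [-1.3, 0.0, 6.9]
width: 17.7
grasp_force: 30.0
```

Request:
servo_tool --pt "0 0 0 0 0 0.005 10" --pt "0 0 0 0 0 0.005 10"

```text
t: 10.6
ee_pos: [505.1, -41.9, 168.5]
orientation: [3.084, 0.596, 0.001]
ft_force: [-2.3, 1.0, 6.7]
width: 17.7
grasp_force: 30.0
```

```bash
cat > tr.py <<'E'
from h import *
import sys
f=sys.argv[1]
a=np.load('pics/top0.npz')['im'].astype(int)
grab('top',f);z=np.load(f'pics/{f}.npz');b=z['im'].astype(int);P=cloud(z)
# scan along scanner -x through lid front edge from several lateral spots
S=np.array([502.7,-43]);ang=np.arctan2(-65-0,-258-0)
n=np.array([np.cos(np.deg2rad(14.7)),-np.sin(np.deg2rad(14.7))])*1.0
n=np.array([.968,.25]);w=np.array([-n[1],n[0]])
mid=np.array([(411+476)/2,(15-236)/2])
K,R,t=z['K'],z['R'],z['t']
for lat in(-60,0,60):
  r=[]
  for s in range(-70,25,5):
    p=mid-0+n*s+w*lat;q=K@(R@[*p,60]+t);u,v=(q[:2]/q[2]).round().astype(int);r.append((int(b[v,u].sum()),int(a[v,u].sum()),int(P[v,u,2])))
  print(lat,r)
o=ctrl.get_obs();print(o['t'],o['ee_pos'],o['ft_force'])
w7=np.load('pics/w6.npz');grab('wrist','w'+f);w8=np.load(f'pics/w{f}.npz')
for q in(w7,w8):print(q['im'][214:228,324].sum(1), q['d'][222:236:2,324])
E
python3 tr.py t8
```

```text
-60 [(418, 425, 0), (413, 422, -3), (421, 430, -2), (417, 424, 1), (416, 423, -4), (422, 431, -2), (423, 431, 1), (417, 428, 0), (424, 431, 0), (414, 419, 0), (387, 416, -1), (334, 425, 72), (207, 351, 52), (488, 339, 49), (479, 221, 51), (581, 686, 117), (603, 685, 116), (598, 685, 120), (643, 685, 119)]
0 [(416, 423, 0), (426, 433, -3), (428, 437, 1), (418, 427, -3), (415, 422, 3), (425, 430, -4), (432, 443, 6), (423, 432, 2), (420, 427, 0), (430, 437, -1), (318, 432, 40), (321, 432, 67), (211, 439, -2), (317, 338, 48), (284, 272, 112), (565, 687, 120), (616, 685, 602), (610, 684, 598), (622, 685, 595)]
60 [(495, 415, 653), (481, 404, 648), (483, 416, 648), (476, 432, 645), (480, 418, 642), (479, 422, 641), (485, 413, 637), (465, 425, 632), (450, 421, 629), (450, 422, 627), (444, 422, 620), (451, 415, 616), (436, 342, 612), (327, 337, 607), (248, 205, 606), (317, 685, 607), (581, 685, 599), (584, 685, 601), (580, 685, 598)]
10.65 [505.0872519  -41.95916527 168.51300337] [-1.97798556  0.25102257  6.34468019]
[351 352 354 352 349 352 353 344 341 361 369 421 422 420] [209.91869 180.2175  178.73352 178.94339 179.29251 177.74734 174.14636]
[607 509 370 346 346 349 343 343 344 342 351 418 420 417] [210.89345 180.35547 179.41519 180.31152 180.30045 178.04858 173.55714]
```

The tray is creeping out, so I hold here.

Request:
servo_tool --pt "0 0 0 0 0 0.002 10" --pt "0 0 0 0 0 0.002 10" --pt "0 0 0 0 0 0.002 10" --pt "0 0 0 0 0 0.002 10" --pt "0 0 0 0 0 0.002 10" --pt "0 0 0 0 0 0.002 10" --pt "0 0 0 0 0 0.002 10" --pt "0 0 0 0 0 0.002 10" --pt "0 0 0 0 0 0.002 10" --pt "0 0 0 0 0 0.002 10"

```text
t: 11.95
ee_pos: [505.1, -41.9, 168.2]
orientation: [3.084, 0.596, 0.002]
ft_force: [-2.0, 0.4, 7.5]
width: 17.6
grasp_force: 30.0
```

Request:
servo_tool --pt "0 0 0 0 0 0 10" --pt "0 0 0 0 0 0 10" --pt "0 0 0 0 0 0 10" --pt "0 0 0 0 0 0 10" --pt "0 0 0 0 0 0 10" --pt "0 0 0 0 0 0 10" --pt "0 0 0 0 0 0 10" --pt "0 0 0 0 0 0 10" --pt "0 0 0 0 0 0 10" --pt "0 0 0 0 0 0 10"

```text
t: 13.2
ee_pos: [505.1, -41.9, 168.2]
orientation: [3.084, 0.596, 0.002]
ft_force: [-1.0, 0.3, 7.5]
width: 17.9
grasp_force: 30.0
```

Request:
servo_tool --pt "0 0 0 0 0 0 10" --pt "0 0 0 0 0 0 10" --pt "0 0 0 0 0 0 10" --pt "0 0 0 0 0 0 10" --pt "0 0 0 0 0 0 10" --pt "0 0 0 0 0 0 10" --pt "0 0 0 0 0 0 10" --pt "0 0 0 0 0 0 10" --pt "0 0 0 0 0 0 10" --pt "0 0 0 0 0 0 10"

```text
t: 14.45
ee_pos: [505.1, -41.9, 168.2]
orientation: [3.084, 0.596, 0.002]
ft_force: [-1.5, -0.1, 7.6]
width: 17.7
grasp_force: 30.0
```

```bash
python3 tr.py t9
```

```text
-60 [(414, 425, -4), (415, 422, 0), (423, 430, 1), (426, 424, -2), (328, 423, 68), (305, 431, -2), (260, 431, 49), (544, 428, 50), (546, 431, 50), (545, 419, 48), (521, 416, 47), (544, 425, 48), (502, 351, 1066), (509, 339, 48), (469, 221, 50), (583, 686, 119), (601, 685, 116), (597, 685, 121), (643, 685, 117)]
0 [(416, 423, 0), (425, 433, -2), (429, 437, -3), (425, 427, -1), (338, 422, 71), (245, 430, 0), (339, 443, 48), (344, 432, 46), (341, 427, 48), (344, 437, 49), (343, 432, 50), (344, 432, 48), (340, 439, 46), (323, 338, 46), (283, 272, 111), (567, 687, 119), (605, 685, 601), (612, 684, 599), (622, 685, 599)]
60 [(494, 415, 652), (482, 404, 650), (481, 416, 647), (478, 432, 643), (480, 418, 640), (479, 422, 639), (483, 413, 637), (467, 425, 631), (451, 421, 629), (449, 422, 628), (446, 422, 620), (455, 415, 617), (431, 342, 612), (359, 337, 607), (256, 205, 606), (318, 685, 606), (583, 685, 600), (585, 685, 598), (581, 685, 599)]
14.5 [505.12022482 -41.94793775 168.2260899 ] [-1.08047839  1.78691764  8.50832938]
[351 352 354 352 349 352 353 344 341 361 369 421 422 420] [209.91869 180.2175  178.73352 178.94339 179.29251 177.74734 174.14636]
[613 562 389 347 348 347 346 349 344 343 363 418 419 418] [211.4147  179.63501 179.07797 179.24643 179.47742 177.21893 176.07944]
```

Request:
servo_tool --pt "0 0 0 0 0 0 10" --pt "0 0 0 0 0 0 10" --pt "0 0 0 0 0 0 10" --pt "0 0 0 0 0 0 10" --pt "0 0 0 0 0 0 10" --pt "0 0 0 0 0 0 10" --pt "0 0 0 0 0 0 10" --pt "0 0 0 0 0 0 10" --pt "0 0 0 0 0 0 10" --pt "0 0 0 0 0 0 10"

```text
t: 15.8
ee_pos: [505.1, -41.9, 168.2]
orientation: [3.084, 0.596, 0.002]
ft_force: [0.1, 1.3, 6.3]
width: 17.9
grasp_force: 30.0
```

```bash
python3 tr.py t10 | head -2; python3 - <<'E'
import numpy as np
from h import *
a,b,c=[cloud(np.load(f'pics/{k}.npz')) for k in('t8','t9','t10')]
n=np.array([.968,.25]);w=np.array([-.25,.968]);mid=np.array([443.5,-110.5])
for P in(a,b,c):
  q=P[...,:2]-mid; s=q@n;l=q@w; m=(P[...,2]>55)&(P[...,2]<85)&(s<10)&(s>-80)&(l>-90)&(l<20); print(m.sum(),np.median(s[m]))
E
```

```text
-60 [(415, 425, -3), (415, 422, 0), (423, 430, 0), (423, 424, -1), (329, 423, 67), (308, 431, 0), (263, 431, 49), (544, 428, 51), (547, 431, 50), (544, 419, 50), (523, 416, 54), (542, 425, 50), (500, 351, 49), (505, 339, 51), (471, 221, 53), (580, 686, 117), (606, 685, 118), (596, 685, 122), (645, 685, 119)]
0 [(416, 423, -1), (422, 433, 0), (426, 437, 2), (422, 427, -1), (340, 422, 69), (245, 430, 2), (339, 443, 50), (340, 432, 51), (342, 427, 47), (342, 437, 47), (341, 432, 47), (338, 432, 48), (339, 439, 48), (321, 338, 49), (284, 272, 114), (566, 687, 119), (605, 685, 600), (610, 684, 599), (626, 685, 598)]
89 -15.956679584663922
105 -49.28377612448373
109 -49.15749998337686
```

The tray front has stopped at full travel. I withdraw the pin and go back over the stand.

Request:
servo_tool --pt "0 0 0 0 0 -0.03 10" --pt "0 0 0 0 0 -0.07 10" --pt "0 0 0 0 0 -0.12 10" --pt "0 0 0 0 0 -0.17 10" --pt "0 0 0 0 0 -0.22 10" --pt "0 0 0 0 0 -0.25 10" --pt "0 0 0 0 0 -0.25 10"

```text
t: 16.77
ee_pos: [504.9, -42.0, 218.0]
orientation: [3.084, 0.596, 0.001]
ft_force: [-0.1, 0.7, -0.0]
width: 17.2
grasp_force: 30.0
```

Request:
servo_tool --pt "0 0 0 0.03 -0.15 0 10" --pt "0 0 0 0.07 -0.4 0 10" --pt "0 0 0 0.11 -0.65 0 10" --pt "0 0 0 0.14 -0.85 0 10" --pt "0 0 0 0.16 -1 0 10"

```text
t: 17.4
ee_pos: [459.1, 157.0, 217.2]
orientation: [3.084, 0.598, -0.001]
ft_force: [0.1, 0.4, -0.7]
width: 17.6
grasp_force: 30.0
```

Request:
servo_tool --pt "0 0 0 0.025 -0.15 0 10" --pt "0 0 0 0.046 -0.266 0 10" --pt "0 0 0 0.046 -0.266 0 10" --pt "0 0 0 0.046 -0.266 0 10" --pt "0 0 0 0.046 -0.266 0 10"

```text
t: 18.02
ee_pos: [448.6, 207.6, 217.4]
orientation: [3.085, 0.595, -0.0]
ft_force: [0.1, 0.6, -0.3]
width: 17.8
grasp_force: 30.0
```

```bash
python3 look.py w11; python3 - <<'E'
from h import *
to([449,208.5,160])
a=np.load('pics/w11.npz');im=a['im']
g=im[180:204,312:338].astype(int).sum(2);m=g<np.median(g)-120;v,u=np.nonzero(m)
c=np.array([u.mean()+312,v.mean()+180]);print(m.sum(),c,ray(a,*c,75))
E
```

```text
18.025 [448.6496214  207.55159885 217.36881747] [ 0.06816555  0.58455961 -0.28885243]
axis [446.53941622 206.96526921 160.12865355] 79
shift [ 0.0032 -0.0037  0.2872] level turn [ 0.0001  0.0002 -0.    ] xdir [ 0.928  0.372 -0.   ]
87 [323.25287356 189.62068966] [447.11036068 208.31304517  75.        ]
```

Request:
servo_tool --pt "0 0 0 0.005 -0.005 0.05 10" --pt "0 0 0 0.005 -0.005 0.15 10" --pt "0 0 0 0.005 -0.005 0.25 10" --pt "0 0 0 0.005 -0.005 0.29 10" --pt "0 0 0 0.005 -0.005 0.29 10" --pt "0 0 0 0.005 -0.005 0.29 10"

```text
t: 18.82
ee_pos: [449.6, 209.8, 160.0]
orientation: [-3.084, -0.596, -0.001]
ft_force: [0.6, -0.6, -0.5]
width: 17.5
grasp_force: 30.0
```

```bash
python3 look.py w12
```

```text
18.825 [449.58654375 209.78874998 160.03109707] [ 0.63566355 -0.56563326 -0.52560147]
axis [447.50471914 209.32038966 102.10975764] 78
```

View pics/w12c.png

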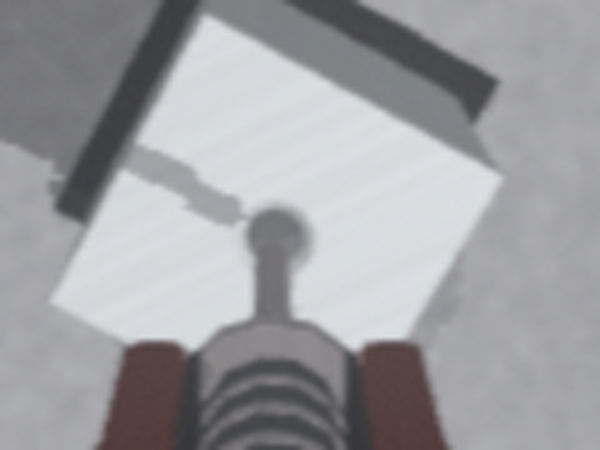

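The hole mouth is at about (325,206.8), with the shank at u = 324.1 and aligned to within about 1 mm. I check the offset numerically.

```bash
python3 - <<'E'
from h import *
a=np.load('pics/w12.npz');h=ray(a,325,206.8,75);R=Ro.from_rotvec(ctrl.get_obs()['orientation'])
print(h,R.inv().apply(h-[447.5,209.32,75]))
E
```

```text
[447.29474505 208.32525748  75.        ] [-5.61010351e-01  8.46704842e-01 -7.55827393e-04]
```

Request:
servo_tool --pt "0 0 0 -0.003 0.004 0.02 10" --pt "0 0 0 -0.003 0.004 0.05 10" --pt "0 0 0 -0.003 0.004 0.09 10" --pt "0 0 0 -0.003 0.004 0.12 10" --pt "0 0 0 -0.003 0.004 0.12 10"

```text
t: 19.5
ee_pos: [448.4, 208.5, 134.8]
orientation: [3.084, 0.596, -0.002]
ft_force: [0.1, -0.3, -1.2]
width: 17.3
grasp_force: 30.0
```

In the hole with no force. I lower it the rest of the way.

Request:
servo_tool --pt "0 0 0 0 0 0.04 10" --pt "0 0 0 0 0 0.09 10" --pt "0 0 0 0 0 0.14 10" --pt "0 0 0 0 0 0.19 10" --pt "0 0 0 0 0 0.225 10" --pt "0 0 0 0 0 0.24 10" --pt "0 0 0 0 0 0.245 10" --pt "0 0 0 0 0 0.245 10"

```text
t: 20.5
ee_pos: [449.0, 208.7, 86.7]
orientation: [-3.084, -0.596, -0.001]
ft_force: [-0.8, -0.2, -0.8]
width: 17.7
grasp_force: 30.0
```

Request:
servo_tool --pt "0 0 0 0 0 0.005 10" --pt "0 0 0 0 0 0.0075 10" --pt "0 0 0 0 0 0.0075 10"

```text
t: 20.88
ee_pos: [448.9, 208.7, 85.1]
orientation: [-3.084, -0.596, -0.0]
ft_force: [0.9, -0.0, -1.1]
width: 17.4
grasp_force: 30.0
```

Request:
servo_tool --pt "0 0 0 0 0 0.0025 10" --pt "0 0 0 0 0 0.004 10" --pt "0 0 0 0 0 0.004 10"

```text
t: 21.25
ee_pos: [449.0, 208.7, 84.7]
orientation: [-3.084, -0.596, -0.0]
ft_force: [-2.1, -0.1, 5.1]
width: 17.5
grasp_force: 30.0
```

The collar has seated: the height and force match those at the first grip. I release and rise.

Request:
servo_tool --pt "0 0 0 0 0 0 22" --pt "0 0 0 0 0 0 30" --pt "0 0 0 0 0 0 45" --pt "0 0 0 0 0 0 55" --pt "0 0 0 0 0 0 55"

```text
t: 21.88
ee_pos: [448.8, 208.7, 84.2]
orientation: [3.085, 0.596, -0.0]
ft_force: [-0.9, -0.1, -0.0]
width: 54.1
grasp_force: 0.0
```

Request:
servo_tool --pt "0 0 0 0 0 -0.05 55" --pt "0 0 0 0 0 -0.15 55" --pt "0 0 0 0 0 -0.3 55" --pt "0 0 0 0 0 -0.5 55" --pt "0 0 0 0 0 -0.7 55" --pt "0 0 0 -0.15 0 -0.75 55" --pt "0 0 0 -0.3 0 -0.75 55" --pt "0 0 0 -0.3 0 -0.75 55" --pt "0 0 0 -0.3 0 -0.75 55"

```text
t: 23.0
ee_pos: [394.2, 186.7, 234.9]
orientation: [-3.084, -0.596, -0.003]
ft_force: [0.6, -0.4, -0.3]
width: 55.1
grasp_force: 0.0
```

```bash
python3 - <<'E'
from h import *
o=ctrl.get_obs();print(o['t'],o['ee_pos'],o['width'],o['ft_force'])
grab('wrist','w13');grab('top','t13');a=np.load('pics/w13.npz');P=cloud(a)
m=(np.hypot(P[...,0]-447,P[...,1]-208)<16)&(P[...,2]>110)&(P[...,2]<150);q=P[m];print(m.sum(),q.mean(0),np.percentile(q[:,2],[50,90,98]))
P=cloud(np.load('pics/t13.npz'))
n=np.array([.968,.25]);w=np.array([-.25,.968]);q=P[...,:2]-[443.5,-110.5];s=q@n;l=q@w
m=(P[...,2]>55)&(P[...,2]<85)&(s<10)&(s>-80)&(l>-90)&(l<20);print('tray',m.sum(),np.median(s[m]))
A=np.load('pics/top0.npz')['im'].astype(int);B=np.load('pics/t13.npz')['im'].astype(int)
for n,(x0,x1,y0,y1) in dict(dish=(190,228,146,184),bottle=(425,460,143,175),rack=(433,507,220,260)).items():print(n,abs(A-B)[y0:y1,x0:x1].mean())
E
```

```text
23.0 [394.16705341 186.7335192  234.86841258] 55.06783544802097 [ 0.5844455  -0.42076903 -0.3349105 ]
311 [447.57174436 208.15602383 125.28543415] [125.70349127 126.67524252 127.10665808]
tray 103 -49.37520857375833
dish 4.799399815327793
bottle 4.666071428571429
rack 4.701689189189189
```

The pin top is at 125.5 mm, so it is fully home. The tray is out and the bystanders haven't moved.

```bash
python3 -c "
from workcell import ctrl
print(ctrl.close_job())"
```

```text
the job is handed in; nothing more can be done
None
```

The tray is fully out, the pin is back in its stand fully home and released, and the dish, bottle and rack were left where they were; the job was handed in at about 23 s.

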